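# Taper feeler gauge into the stand's gap

### The job

Take the taper feeler gauge out of its wooden block, get hold of it by its handle, and slide its blade, tip first and flat along the stand's bed, into the gap until you feel the sprung shoe drag on it firmly, but do not force it to a hard stop. Then let go and leave it lodged snugly there, with the other things on the cabinet left where they are.

Things in the scene. Friction and masses are not known exactly. Their poses are not given: they have to be found in the camera images.
- gauge: Taper feeler gauge, 153 mm long, 80 g: black plastic handle (58 long, 24 wide, 14 thick) and steel wedge blade (95 long, 22 wide). The blade's top slopes from 14 mm thick at the handle evenly to 4 mm at the tip; its underside is flat. Origin: level with the blade's underside, centre line, at the shoulder between handle and blade; x points to the tip, z up out of the slope.
- gauge_tip (a point): Middle of the blade's tip edge, on the underside (x = 95 mm from the gauge's origin). At the start only the last 38 mm or so of the blade stand out past the block's front, underside 10 mm above the cabinet.
- gauge_handle (a point): Under the middle of the handle (x = -29 mm from the gauge's origin); the handle fills 2 to 16 mm above it, with a 2 mm heel under its far end, so that the gauge lies level. At the start it lies sunk in the groove where fingers cannot grip it: take the gauge by its tip end first, put it down flat, then take it again by the handle.
- block: Wooden storage block, fixed, 125 x 70 x 27 mm, with an open-topped groove 29 mm wide along x, its floor 10 mm above the cabinet, open at the front (-x), closed by a 6 mm wall at the back. Origin on the cabinet, 60 mm behind the front face. The gauge lies in the groove, slope up, tip to the block's -x.
- stand: Gap stand, fixed, steel and aluminium, foot 150 x 110 x 8 mm, 86 mm tall. On its bed (64 mm wide, top 30 mm above the cabinet) two posts 34 mm apart hold a locked jaw with a sprung steel shoe below it. Origin on the cabinet under the lip (the shoe's front lower edge), midway between the posts; x points into the gap. Before the lip the bed goes on as a tongue 20 mm wide, 42 long; the foot for 50.
- stand_mouth (a point): Mouth of the gap, on the bed under the lip. Gap between bed and shoe: 34 mm wide, 36 long, open behind; its height, 8 to 11.5 mm, differs each time and must be felt. The tip goes 38 to 71 mm past the lip before the slope meets it. From there the shoe drags (about 4 N, rising to 8 N) and lifts; after 19 mm more it is at its top and the gauge comes up hard. 4 to 12 mm into the drag is snug.
- tin: Bystander: small open tin, 57 mm across, 30 tall, on the front of the cabinet. Origin under its centre.
- spool: Bystander: flat white spool, 61 mm across, 24 tall, lying between the carton and the stand. Origin under its centre.
- flux: Bystander: small bottle with a nozzle, 34 mm across, 94 tall, standing at the back. Origin under its centre.
- cutters: Bystander: side cutters, 113 x 80 x 12 mm, lying behind the block. Origin under the middle.
- masking: Bystander: roll of masking tape lying flat, 103 mm across, 25 tall, at the back. Origin under its centre.
- carton_a: The big closed carton in the middle of the cabinet, fixed, always in the same place: 260 x 340 mm and 223 mm tall, origin under its centre. Carry things round or over it. The strip of cabinet before it, about 90 mm deep (x = 0.33 to 0.42), is free but for the tin at its left and serves to put the gauge down.

How it is judged:
By the outcome, as a careful person would: the job done as asked, in the order asked, and still so for the second after the job is handed in, with the robot touching nothing.
It also fails if it takes over 70 s, if anything falls off the work surface, if the arm or the gripper's body presses on something with over 40 N, if the wrist force passes 120 N, or if a joint passes its speed limit or range.

### The arm

A 7-joint arm with a two-finger parallel gripper is mounted at the origin on a cart in front of the work surface, level with it; the furniture and walls round the work are solid. World frame = base frame: x ahead of the robot, y to its left, z up, the work surface at z = 0. Lengths are in m, angles in rad, forces in N, time in s.
With the tool pointing down it reaches from about 0.425 to 0.975 m from the base axis. Payload 16.7 kg.
Tool frame: the origin (TCP) lies at the very end of the fingers, on their centre line; the grasp point (between the pads) lies 19 mm behind it; z points along the fingers, y is the line along which they close (so a half turn about z gives the same grasp; the last joint's range is limited). The gripper opens to 85 mm and grips with 20 to 120 N. Pads are 22 mm wide; open, the fingers measure 114 mm over their backs; the gripper's body (76 mm by 85 mm) begins 54 mm behind the grasp point. The pads swing forward as they close: fully open they stand 13 mm farther back than shut.
Start: joints at [1.147, 0.426, 0.074, 1.606, -0.034, 1.111, -0.067], TCP at [0.182, -0.65, 0.231] pointing down, gripper open.
Joint ranges: [-2.85, 2.85], [-0.5, 2.14], [-1.23, 1.37], [0.21, 2.46], [-1.02, 4.16], [0.16, 2.05], [-2.73, 2.73]. Speed limits (rad/s): [1.89, 1.89, 2.39, 2.39, 3.01, 3.01, 3.01].

### API

Orientations are given as a unit quaternion [w, x, y, z].
In Python, from bench import telemetry, imaging, job gives the robot as it stands. The module is installed in compiled form; this text tells all that it offers.
- The arm moves only by the shell command python3 -m creep 'ROWS'. ROWS is JSON, a list of rows, each a list of 7 numbers: the shift along the world's x, y, z in m, then the turn, a rotation vector about the world's x, y, z in rad, then the opening, from 0 (shut) to 1 (fully open). A call has 1 to 12 rows; each row is the pose to reach, as a shift and turn from the pose commanded when the call began; what a row does not reach only later rows make up. A row lasts 1/10 s, in which the tool goes at most 50 mm and 8.59 degrees, less where a joint would pass 70% of its speed; a pose out of reach is approached as far as the arm can. A call with a gripper value outside its range is refused whole. The fingers move at their own pace and stop on an object; the grip force is fixed at half the most. Time passes only in rows, so rows that repeat a pose let the fingers close. It gives the time, the measured TCP pose, the force, the opening and the grip force at its end, in the units of the state.
- telemetry.read_state(): the state, without advancing time (a new reading comes with each control period).
- imaging.snapshot(name): name is "side" or "top"; returns (picture, depth): 480x640x3 uint8, red, green, blue; 480x640 float32, m along the optical axis (not along the pixel's ray), 0 where there is no reading.
- imaging.camera_model(name): a dict with "fx", "fy", "cx", "cy" (pixels), "R" (3x3) and "t" (3): a world point X has camera coordinates R X + t. Camera axes: x right, y down, z forward; pixel columns grow to the right and rows downward; lengths in m; the calibration is good to about 2 mm. A picture is of the moment at which its call begins. camera_model takes no time and is no camera call.
- job.job_done(): hands the job in; it is judged then, once.
The state is a dict: "time": time; "qpos": joint angles; "qvel": joint speeds; "tau": joint torques, N m; "tool_pos": TCP position; "ee_rot": TCP orientation; "force": force on the tool from outside, world axes, zero at the start; "moment": the same for the moment, N m; "gripper_width": opening from 0.0 (shut) to 1.0 (fully open); "grip_force": force on a finger pad.
Only numpy, scipy, OpenCV 4.12 (cv2) and the standard library are available. Lean on these libraries where they do the work, as an engineer would, in place of code of your own. Each camera call takes 0.05 s, during which the arm holds its last target. There are 200 camera calls.

## Working session

There is one attempt and no reset: what is moved stays moved. The work goes in short steps, Python scripts to look and compute and a shell command to move; the robot and the scene stay as the last step left them, time stands still between calls to the robot, and variables do not carry over. Pictures are saved under pics/ and viewed, at most 10 in all, crops included, and the job is handed in when it is done.

```bash
mkdir -p pics
cat > h.py <<'E'
import numpy as np,cv2
from bench import telemetry,imaging,job
def snap(n,f=None):
    p,d=imaging.snapshot(n)
    if f: cv2.imwrite('pics/'+f,p[:,:,::-1])
    return p,d
def ray(n,u,v,z):
    c=imaging.camera_model(n);R=np.array(c['R']);t=np.array(c['t'])
    o=-R.T@t;d=R.T@np.array([(u-c['cx'])/c['fx'],(v-c['cy'])/c['fy'],1])
    return o+d*(z-o[2])/d[2]
def proj(n,X):
    c=imaging.camera_model(n);q=np.array(c['R'])@np.array(X)+np.array(c['t'])
    return c['fx']*q[0]/q[2]+c['cx'],c['fy']*q[1]/q[2]+c['cy']
def cloud(n,d):
    c=imaging.camera_model(n);v,u=np.mgrid[:480,:640]
    P=np.stack([(u-c['cx'])/c['fx']*d,(v-c['cy'])/c['fy']*d,d],-1)
    return (P-np.array(c['t']))@np.array(c['R'])
E
python3 - <<'E'
from h import *
snap('top','top1.png');snap('side','side1.png')
for n in('top','side'):
    c=imaging.camera_model(n);print(n,c['fx'],-np.array(c['R']).T@np.array(c['t']),np.array(c['R']).round(2).tolist())
print(telemetry.read_state())
E
```

```text
top 543.6063899104287 [ 0.34867776 -0.02284955  1.18489137] [[-0.03, -1.0, -0.02], [-0.99, 0.03, -0.17], [0.17, 0.01, -0.99]]
side 534.1627739025909 [-0.74496047 -0.20038902  0.63770926] [[0.15, -0.99, 0.03], [-0.41, -0.09, -0.91], [0.9, 0.13, -0.42]]
{'time': 0.1, 'qpos': array([ 1.14749457,  0.42666634,  0.07383331,  1.60656165, -0.03408661,
        1.11080038, -0.06711784]), 'qvel': array([-0.0006491 ,  0.00012293,  0.00184958, -0.00216167,  0.00152589,
       -0.00052973,  0.00062101]), 'tau': array([ 1.14568576e-02, -9.51546335e+01,  3.77359539e+00, -4.64405072e+01,
        1.98996527e-02,  6.59407378e-03,  7.67211259e-05]), 'tool_pos': array([ 0.18239485, -0.64949581,  0.23067389]), 'ee_rot': array([-5.75590472e-04,  9.90645314e-01,  1.36460671e-01, -1.22959790e-04]), 'force': array([-0.72193794, -0.89409219,  0.14984527]), 'moment': array([ 0.00333827,  0.0121617 , -0.00473561]), 'grip_force': 0.0, 'gripper_width': 1.0013463251335766}
```

View pics/top1.png

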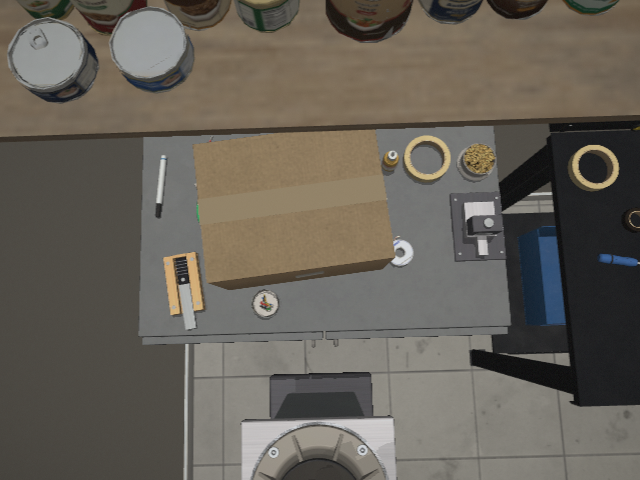

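View pics/side1.png

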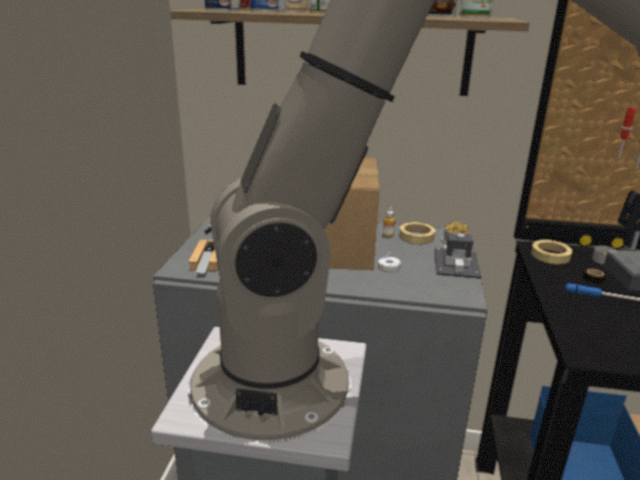

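The top view shows the block at about (183,283) with the gauge tip at (190,328). The stand is at about (478,228), its tongue towards the robot at (482,250). The tin is at (265,304), the spool at (401,252). The side view is partly blocked by the arm. I'll zoom in on the block and the stand.

Run:
```python
from h import *
p,d=snap('top')
a=p[240:340,140:240];b=p[180:280,430:530]
o=np.hstack([cv2.resize(x,(400,400),interpolation=cv2.INTER_CUBIC) for x in(a,b)])
cv2.imwrite('pics/crop1.png',o[:,:,::-1])
P=cloud('top',d)
# block: orange mask; blade top
hsv=cv2.cvtColor(p,cv2.COLOR_RGB2HSV)
m=np.zeros((480,640),np.uint8);m[245:325,155:215]=1
w=(hsv[...,1]>90)&(m>0)
print('block',cv2.minAreaRect(np.argwhere(w)[:,::-1].astype(np.float32)), np.median(P[w],0))
q=P[w];q=q[(q[:,2]>.02)&(q[:,2]<.035)]
print('blockxy',cv2.minAreaRect((q[:,:2]*1000).astype(np.float32)),len(q))
for n,(r,z0,z1) in dict(tip=((300,335,170,205),.006,.03),stand=((185,265,445,510),.024,.036),foot=((185,265,445,510),.004,.012),top=((185,265,445,510),.07,.1)).items():
    q=P[r[0]:r[1],r[2]:r[3]].reshape(-1,3);q=q[(q[:,2]>z0)&(q[:,2]<z1)]
    print(n,len(q),q.min(0),q.max(0),cv2.minAreaRect((q[:,:2]*1000).astype(np.float32)))
for u,v in((183,283),(190,328),(481,245)):print(u,v,P[v,u])
```

```text
block ((189.60968017578125, 282.29522705078125), (59.09568786621094, 46.42256164550781), 82.14668273925781) [0.44128431 0.27885389 0.02867844]
blockxy ((440.2339172363281, 278.4691162109375), (124.23304748535156, 69.4625244140625), 8.30463981628418) 1117
tip 581 [0.33215324 0.23583962 0.00601023] [0.40466709 0.31034202 0.02997088] ((368.23486328125, 272.910888671875), (73.6400375366211, 71.95674896240234), 88.30711364746094)
stand 711 [ 0.47920338 -0.3925479   0.02409521] [ 0.59613142 -0.32801496  0.03599295] ((537.7232055664062, -360.146728515625), (64.2557144165039, 117.11089324951172), 89.66521453857422)
foot 1852 [ 0.46066249 -0.41736323  0.00400515] [ 0.64025795 -0.28714916  0.01199918] ((550.8873901367188, -354.48895263671875), (129.61846923828125, 176.47642517089844), 88.09862518310547)
top 518 [ 0.52231004 -0.39341117  0.07008479] [ 0.55670055 -0.32927227  0.09126556] ((539.5028076171875, -361.35089111328125), (64.13185119628906, 34.385658264160156), 89.95111083984375)
183 283 [0.43956935 0.27704577 0.03038004]
190 328 [0.34474753 0.26458776 0.01680273]
481 245 [ 0.50008246 -0.35899316  0.03415425]
```

View pics/crop1.png

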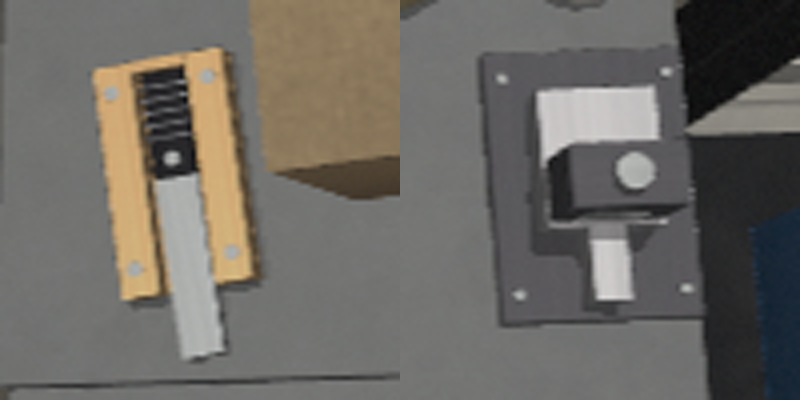

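The crop shows the block's gauge pointing towards the robot with its slope up. The yaw is 188.3°, with the tip at about (0.345, 0.265). The stand has yaw ≈ 0, and its foot screws are at crop positions (502,78), (666,72), (520,295) and (687,288). I'll raise the arm over the carton and refine the stand's yaw.

```bash
python3 - <<'E'
from h import *
f=lambda u,v:ray('top',430+(u-400)/4,180+v/4,.0085)
a,b,c,d=[f(*x) for x in((502,78),(666,72),(520,295),(687,288))]
for p in(a,b,c,d):print(p)
ang=lambda p:np.degrees(np.arctan2(p[1],p[0]))
print(ang(a-c),ang(b-d),ang(c-d)-90,ang(a-b)-90)
E
python3 -m creep '[[0,0,0.05,0,0,0,1],[0,0,0.1,0,0,0,1],[0,0,0.14,0,0,0,1],[0.2,0.4,0.14,0,0,-0.13,1],[0.2,0.4,0.14,0,0,-0.13,1],[0.2,0.4,0.14,0,0,-0.13,1],[0.2,0.4,0.14,0,0,-0.13,1],[0.2,0.4,0.14,0,0,-0.13,1],[0.2,0.4,0.14,0,0,-0.13,1],[0.2,0.4,0.14,0,0,-0.13,1],[0.2,0.4,0.14,0,0,-0.13,1],[0.2,0.4,0.14,0,0,-0.13,1]]'
```

```text
[ 0.60636306 -0.31877102  0.0085    ]
[ 0.60667747 -0.40887884  0.0085    ]
[ 0.48581664 -0.31968392  0.0085    ]
[ 0.48673138 -0.40992778  0.0085    ]
0.4338903730378717 0.5010476981238742 0.5807489110168831 0.199913552527633
time: 1.35
tool_pos: [0.3829, -0.2476, 0.3714]
ee_rot: [0.0, 0.997, 0.072, 0.0]
force: [0.6, -0.0, -0.3]
gripper_width: 1.0
grip_force: 0.0
```

```bash
python3 -m creep '[[0.097,0.248,0,0,0,0,1],[0.097,0.248,0,0,0,0,1],[0.097,0.248,0,0,0,0,1],[0.097,0.248,0,0,0,0,1],[0.097,0.248,0,0,0,0,1],[0.097,0.248,0,0,0,0,1],[-0.0275,0.514,0,0,0,0,1],[-0.0275,0.514,0,0,0,0,1],[-0.0275,0.514,0,0,0,0,1],[-0.0275,0.514,0,0,0,0,1],[-0.0275,0.514,0,0,0,0,1],[-0.0275,0.514,0,0,0,0,1]]'; python3 -c "
from h import *
print(telemetry.read_state()['qpos'].round(2))"
```

```text
time: 2.55
tool_pos: [0.3533, 0.2661, 0.3715]
ee_rot: [0.0, 0.997, 0.072, 0.0]
force: [1.4, 1.0, -1.1]
gripper_width: 1.0
grip_force: 0.0
[ 0.12 -0.04 -0.86  1.86 -0.03  1.31 -2.16]
```

```bash
python3 -m creep '[[0,0,-0.31,0,0,0,0.6],[0,0,-0.31,0,0,0,0.6],[0,0,-0.31,0,0,0,0.6],[0,0,-0.31,0,0,0,0.6],[0,0,-0.31,0,0,0,0.6],[0,0,-0.31,0,0,0,0.6],[0,0,-0.31,0,0,0,0.6],[0,0,-0.31,0,0,0,0.6],[0,0,-0.31,0,0,0,0.6],[0,0,-0.31,0,0,0,0.6]]'
python3 - <<'E'
from h import *
p,d=snap('top');q,e=snap('side')
o=np.hstack([cv2.resize(x,(400,400),interpolation=cv2.INTER_CUBIC) for x in(p[250:350,140:240],q[215:295,160:240])])
cv2.imwrite('pics/crop2.png',o[:,:,::-1])
print(telemetry.read_state()['ee_rot'])
E
```

```text
time: 3.55
tool_pos: [0.3564, 0.2649, 0.0635]
ee_rot: [-0.001, 0.997, 0.072, 0.002]
force: [0.3, -0.4, 0.2]
gripper_width: 0.599
grip_force: 0.0
[-4.37860380e-04  9.97445112e-01  7.14185407e-02  1.56493511e-03]
```

View pics/crop2.png

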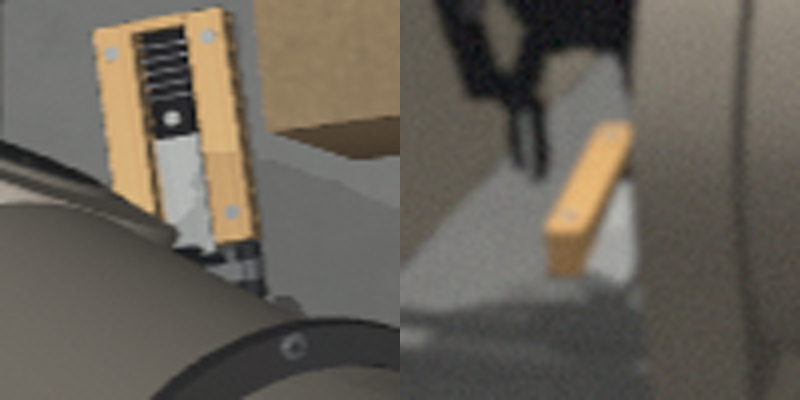

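The arm hides the tip in both views. The left finger comes down just in front of the block, as planned, so I go down and grip.

```bash
python3 -m creep '[[0,0,-0.02,0,0,0,0.6],[0,0,-0.04,0,0,0,0.6],[0,0,-0.057,0,0,0,0.6],[0,0,-0.057,0,0,0,0.6],[0,0,-0.057,0,0,0,0.6]]';  python3 -m creep '[[0,0,0,0,0,0,0.1],[0,0,0,0,0,0,0.1],[0,0,0,0,0,0,0.1],[0,0,0,0,0,0,0.1],[0,0,0,0,0,0,0.1],[0,0,0,0,0,0,0.1],[0,0,0,0,0,0,0.1],[0,0,0,0,0,0,0.1]]'
```

```text
time: 4.15
tool_pos: [0.3552, 0.2645, 0.0052]
ee_rot: [-0.0, 0.997, 0.072, 0.0]
force: [0.3, 0.5, 0.3]
gripper_width: 0.602
grip_force: 0.0
time: 4.95
tool_pos: [0.3555, 0.2644, 0.0049]
ee_rot: [-0.0, 0.997, 0.072, 0.001]
force: [-0.7, -0.5, 7.3]
gripper_width: 0.232
grip_force: 58.6
```

```bash
python3 -m creep '[[0,0,0.01,0,0,0,0.1],[0,0,0.02,0,0,0,0.1],[0,0,0.03,0,0,0,0.1],[0,0,0.045,0,0,0,0.1],[0,0,0.06,0,0,0,0.1],[0,0,0.08,0,0,0,0.1],[0,0,0.1,0,0,0,0.1],[0,0,0.13,0,0,0,0.1],[0,0,0.16,0,0,0,0.1],[0,0,0.19,0,0,0,0.1],[0,0,0.19,0,0,0,0.1]]'
python3 - <<'E'
from h import *
p,d=snap('top');q,e=snap('side')
o=np.hstack([cv2.resize(x,(400,400),interpolation=cv2.INTER_CUBIC) for x in(p[220:360,120:260],q[140:280,140:280])])
cv2.imwrite('pics/crop3.png',o[:,:,::-1])
print(telemetry.read_state()['moment'])
E
```

```text
time: 6.05
tool_pos: [0.3561, 0.2654, 0.1983]
ee_rot: [-0.001, 0.997, 0.072, 0.003]
force: [-0.3, 0.1, -0.7]
gripper_width: 0.232
grip_force: 58.8
[ 0.01372306  0.02083085 -0.03138301]
```

View pics/crop3.png

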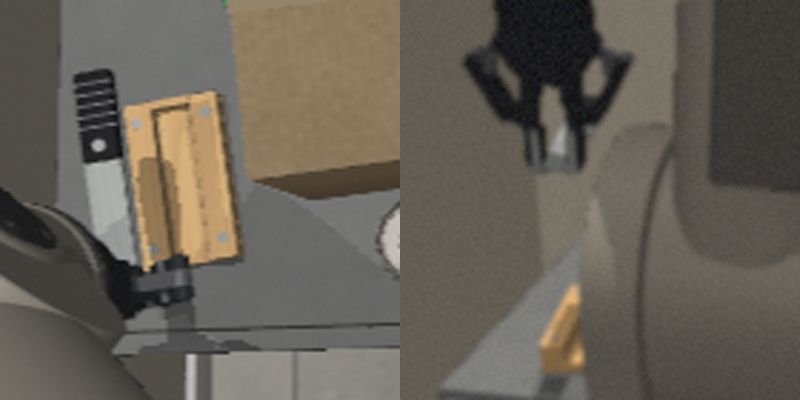

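The gauge is held by its tip and is clear of the block. The handle is at crop (95,115) and the blade at (110,200). I'll check the droop from depth.

```bash
python3 - <<'E'
from h import *
p,d=snap('top');P=cloud('top',d)
q=P[240:320,140:185].reshape(-1,3);q=q[(q[:,2]>.13)&(q[:,2]<.25)&(q[:,0]>.385)&(q[:,0]<.55)]
for x in np.arange(.39,.52,.015):
    s=q[abs(q[:,0]-x)<.005]
    if len(s):print(round(x,3),len(s),np.median(s,0).round(4),s[:,1].min().round(3),s[:,1].max().round(3))
E
python3 -m creep '[[0,0,0.05,0,0,0,0.1],[0,0,0.1,0,0,0,0.1],[0,0,0.15,0,0,0,0.1],[0,0,0.165,0,0,0,0.1],[0.124,-0.265,0.165,0,0,0.6,0.1],[0.124,-0.265,0.165,0,0,0.6,0.1],[0.124,-0.265,0.165,0,0,0.6,0.1],[0.124,-0.265,0.165,0,0,0.6,0.1],[0.124,-0.265,0.165,0,0,0.6,0.1],[0.124,-0.265,0.165,0,0,0.6,0.1],[0.124,-0.265,0.165,0,0,0.6,0.1],[0.124,-0.265,0.165,0,0,0.6,0.1]]'
```

```text
0.39 74 [0.3909 0.2692 0.2102] 0.259 0.282
0.405 74 [0.4051 0.2722 0.2121] 0.261 0.284
0.42 83 [0.4199 0.2736 0.2135] 0.264 0.286
0.435 83 [0.4353 0.276  0.215 ] 0.266 0.289
0.45 83 [0.4499 0.2769 0.217 ] 0.267 0.291
0.465 88 [0.4646 0.2791 0.2172] 0.268 0.293
0.48 83 [0.4804 0.2826 0.2166] 0.271 0.296
0.495 36 [0.493  0.2811 0.2155] 0.273 0.295
time: 7.4
tool_pos: [0.4796, -0.0051, 0.3575]
ee_rot: [-0.001, 0.933, 0.361, -0.001]
force: [-0.4, 0.0, -1.3]
gripper_width: 0.231
grip_force: 59.2
```

No droop: the blade top rises evenly and the handle is level. On to the set-down spot in the right-hand strip.

```bash
python3 -m creep '[[-0.095,-0.355,0,0,0,0.833,0.1],[-0.095,-0.355,0,0,0,0.833,0.1],[-0.095,-0.355,0,0,0,0.833,0.1],[-0.095,-0.355,0,0,0,0.833,0.1],[-0.095,-0.355,0,0,0,0.833,0.1],[-0.095,-0.355,0,0,0,0.833,0.1],[-0.095,-0.355,0,0,0,0.833,0.1],[-0.095,-0.355,0,0,0,0.833,0.1],[-0.095,-0.355,0,0,0,0.833,0.1],[-0.095,-0.355,0,0,0,0.833,0.1],[-0.095,-0.355,0,0,0,0.833,0.1]]'; python3 -m creep '[[0,0,-0.05,0,0,0,0.1],[0,0,-0.1,0,0,0,0.1],[0,0,-0.15,0,0,0,0.1],[0,0,-0.2,0,0,0,0.1],[0,0,-0.25,0,0,0,0.1],[0,0,-0.28,0,0,0,0.1],[0,0,-0.31,0,0,0,0.1],[0,0,-0.325,0,0,0,0.1],[0,0,-0.325,0,0,0,0.1],[0,0,-0.325,0,0,0,0.1]]'
python3 - <<'E'
from h import *
p,d=snap('top');P=cloud('top',d)
q=P[250:340,380:500].reshape(-1,3);q=q[(q[:,2]>.025)&(q[:,2]<.075)&(q[:,0]>.35)&(q[:,0]<.42)]
for y in np.arange(-.34,-.18,.015):
    s=q[abs(q[:,1]-y)<.005]
    if len(s):print(round(y,3),len(s),np.median(s,0).round(4),s[:,0].min().round(3),s[:,0].max().round(3))
print(q[:,1].max())
E
```

```text
time: 8.5
tool_pos: [0.384, -0.3552, 0.3582]
ee_rot: [-0.001, 0.705, 0.709, 0.0]
force: [-0.4, 1.8, -1.1]
gripper_width: 0.235
grip_force: 59.2
time: 9.5
tool_pos: [0.3845, -0.3549, 0.0345]
ee_rot: [-0.0, 0.705, 0.71, 0.0]
force: [0.1, -0.8, -0.3]
gripper_width: 0.232
grip_force: 59.1
-0.34 87 [ 0.384  -0.3415  0.0482] 0.361 0.404
-0.325 51 [ 0.3844 -0.3245  0.0494] 0.374 0.395
-0.31 51 [ 0.3829 -0.3099  0.0499] 0.373 0.395
-0.295 50 [ 0.3831 -0.2951  0.0522] 0.373 0.394
-0.28 51 [ 0.3836 -0.28    0.0531] 0.373 0.394
-0.265 50 [ 0.382  -0.2647  0.0562] 0.372 0.394
-0.25 61 [ 0.3842 -0.2501  0.0564] 0.372 0.395
-0.235 59 [ 0.3847 -0.2348  0.0562] 0.373 0.395
-0.22 57 [ 0.3832 -0.2204  0.0565] 0.371 0.396
-0.21083525171859702
```

```bash
python3 -m creep '[[0,0,-0.01,0,0,0,0.1],[0,0,-0.02,0,0,0,0.1],[0,0,-0.027,0,0,0,0.1],[0,0,-0.03,0,0,0,0.1],[0,0,-0.03,0,0,0,0.1]]'; python3 -m creep '[[0,0,-0.001,0,0,0,0.1],[0,0,-0.002,0,0,0,0.1],[0,0,-0.002,0,0,0,0.1]]'
```

```text
time: 10.05
tool_pos: [0.3837, -0.3556, 0.0037]
ee_rot: [-0.001, 0.705, 0.709, -0.0]
force: [0.7, 0.2, -0.0]
gripper_width: 0.233
grip_force: 59.2
time: 10.35
tool_pos: [0.3841, -0.3559, 0.0024]
ee_rot: [0.0, 0.705, 0.709, 0.0]
force: [-0.1, -0.1, -0.7]
gripper_width: 0.232
grip_force: 59.2
```

```bash
python3 -m creep '[[0,0,-0.001,0,0,0,0.1],[0,0,-0.002,0,0,0,0.1],[0,0,-0.002,0,0,0,0.1]]'; python3 -m creep '[[0,0,-0.001,0,0,0,0.1],[0,0,-0.001,0,0,0,0.1]]'
```

```text
time: 10.65
tool_pos: [0.384, -0.3559, 0.0004]
ee_rot: [0.0, 0.705, 0.709, -0.0]
force: [-0.5, 0.7, 1.7]
gripper_width: 0.232
grip_force: 60.4
time: 10.85
tool_pos: [0.3841, -0.3559, 0.0003]
ee_rot: [0.0, 0.705, 0.709, -0.0]
force: [-5.8, 4.4, 25.5]
gripper_width: 0.229
grip_force: 73.6
```

```bash
python3 -m creep '[[0,0,0.001,0,0,0,0.1],[0,0,0.001,0,0,0,0.3],[0,0,0.001,0,0,0,0.4],[0,0,0.001,0,0,0,0.6],[0,0,0.001,0,0,0,0.6],[0,0,0.001,0,0,0,0.6],[0,0,0.03,0,0,0,0.6],[0,0,0.07,0,0,0,0.6],[0,0,0.1,0,0,0,0.6],[0,0,0.1,0,0,0,0.6]]'
python3 - <<'E'
from h import *
p,d=snap('top');P=cloud('top',d)
q=P[250:340,380:500].reshape(-1,3);q=q[(q[:,2]>.004)&(q[:,2]<.03)&(q[:,0]>.35)&(q[:,0]<.42)]
for y in np.arange(-.37,-.18,.015):
    s=q[abs(q[:,1]-y)<.005]
    if len(s):print(round(y,3),len(s),np.median(s,0).round(4),s[:,0].min().round(3),s[:,0].max().round(3))
print(q[:,1].max())
E
```

```text
time: 11.85
tool_pos: [0.3856, -0.3572, 0.1031]
ee_rot: [0.003, 0.705, 0.709, 0.0]
force: [-0.2, -0.2, 0.9]
gripper_width: 0.597
grip_force: 0.0
-0.37 30 [ 0.3784 -0.3701  0.0051] 0.351 0.419
-0.355 63 [ 0.3832 -0.3551  0.0062] 0.351 0.419
-0.34 64 [ 0.3825 -0.3396  0.0073] 0.356 0.416
-0.325 71 [ 0.3819 -0.3247  0.009 ] 0.35 0.412
-0.31 56 [ 0.3843 -0.3095  0.0114] 0.357 0.419
-0.295 65 [ 0.3848 -0.2953  0.0121] 0.351 0.417
-0.28 63 [ 0.383  -0.2799  0.0136] 0.354 0.413
-0.265 65 [ 0.3833 -0.2648  0.0158] 0.352 0.414
-0.25 79 [ 0.3839 -0.2501  0.0166] 0.359 0.418
-0.235 71 [ 0.384  -0.2355  0.0169] 0.351 0.419
-0.22 70 [ 0.3847 -0.2204  0.0168] 0.353 0.419
-0.205 27 [ 0.3878 -0.206   0.0052] 0.356 0.418
-0.19 27 [ 0.3882 -0.1902  0.005 ] 0.352 0.416
-0.14017728053394657
```

The gauge lies flat, with its handle centre at (0.384, -0.241). Regrasping by the handle.

```bash
python3 -m creep '[[-0.001,0.04,0,0,0,0,0.6],[-0.001,0.08,0,0,0,0,0.6],[-0.001,0.116,0,0,0,0,0.6],[-0.001,0.116,0,0,0,0,0.6],[-0.001,0.116,-0.04,0,0,0,0.6],[-0.001,0.116,-0.08,0,0,0,0.6],[-0.001,0.116,-0.095,0,0,0,0.6],[-0.001,0.116,-0.098,0,0,0,0.6],[-0.001,0.116,-0.098,0,0,0,0.6]]'; python3 -m creep '[[0,0,0,0,0,0,0.1],[0,0,0,0,0,0,0.1],[0,0,0,0,0,0,0.1],[0,0,0,0,0,0,0.1],[0,0,0,0,0,0,0.1],[0,0,0,0,0,0,0.1],[0,0,0,0,0,0,0.1],[0,0,0,0,0,0,0.1]]'
```

```text
time: 12.8
tool_pos: [0.3825, -0.2397, 0.0007]
ee_rot: [-0.001, 0.705, 0.709, -0.0]
force: [0.9, 0.1, -0.4]
gripper_width: 0.599
grip_force: 0.0
time: 13.6
tool_pos: [0.3835, -0.2402, 0.0024]
ee_rot: [0.001, 0.705, 0.709, 0.0]
force: [-1.6, 0.8, 8.9]
gripper_width: 0.259
grip_force: 58.5
```

```bash
python3 -m creep '[[0,0,0.04,0,0,0,0.1],[0,0,0.08,0,0,0,0.1],[0,0,0.12,0,0,0,0.1],[-0.043,-0.05,0.12,0,0,0,0.1],[-0.043,-0.085,0.12,0,0,0,0.1],[-0.043,-0.121,0.12,0,0,0,0.1],[-0.043,-0.121,0.12,0,0,0.5,0.1],[-0.043,-0.121,0.12,0,0,0.5,0.1],[-0.043,-0.121,0.12,0,0,0.5,0.1],[-0.043,-0.121,0.12,0,0,0.5,0.1]]'; python3 -m creep '[[0,0,0,0,0,0.3,0.1],[0,0,0,0,0,0.3,0.1],[0,0,0,0,0,0.6,0.1],[0,0,0,0,0,0.6,0.1],[0,0,0,0,0,0.9,0.1],[0,0,0,0,0,0.9,0.1],[0,0,0,0,0,1.075,0.1],[0,0,0,0,0,1.075,0.1],[0,0,0,0,0,1.075,0.1]]'; python3 -c "
from h import *
s=telemetry.read_state();print(s['qpos'].round(2),s['ee_rot'])"
```

```text
time: 14.6
tool_pos: [0.3399, -0.3611, 0.1221]
ee_rot: [0.001, 0.505, 0.863, -0.0]
force: [0.4, 0.3, -0.3]
gripper_width: 0.263
grip_force: 59.5
time: 15.5
tool_pos: [0.3399, -0.3611, 0.1218]
ee_rot: [0.0, -0.003, 1.0, -0.0]
force: [-0.4, 0.3, -0.7]
gripper_width: 0.262
grip_force: 59.5
[ 0.99  0.29 -0.35  2.09  0.14  0.78  2.13] [ 2.36321012e-04 -3.37404923e-03  9.99994213e-01 -3.65876098e-04]
```

```bash
python3 -m creep '[[0,0,-0.03,0,0,0,0.1],[0,0,-0.06,0,0,0,0.1],[0,0,-0.072,0,0,0,0.1],[0,0,-0.072,0,0,0,0.1],[0,0,-0.072,0,0,0,0.1]]'
python3 - <<'E'
from h import *
p,d=snap('top');q,e=snap('side')
o=np.hstack([cv2.resize(x,(400,400),interpolation=cv2.INTER_CUBIC) for x in(p[200:300,430:530],q[220:290,420:490])])
cv2.imwrite('pics/crop4.png',o[:,:,::-1])
P=cloud('top',d)
q=P[180:330,420:520].reshape(-1,3);q=q[(q[:,2]>.024)&(q[:,2]<.085)&(abs(q[:,1]+.36)<.04)]
for x in np.arange(.37,.62,.01):
    s=q[abs(q[:,0]-x)<.0035]
    if len(s):print(round(x,3),len(s),np.median(s,0).round(4),s[:,1].min().round(4),s[:,1].max().round(4))
E
```

```text
time: 16.0
tool_pos: [0.3404, -0.361, 0.0501]
ee_rot: [0.0, -0.005, 1.0, -0.0]
force: [0.1, -0.8, -0.1]
gripper_width: 0.266
grip_force: 59.5
0.37 50 [ 0.3704 -0.3555  0.063 ] -0.3691 -0.3458
0.38 47 [ 0.3795 -0.3563  0.0617] -0.3684 -0.3471
0.39 50 [ 0.3897 -0.357   0.0614] -0.3695 -0.3469
0.4 43 [ 0.3996 -0.3579  0.0595] -0.3682 -0.3462
0.41 41 [ 0.4097 -0.357   0.0589] -0.3691 -0.3464
0.42 36 [ 0.4198 -0.3567  0.0581] -0.3689 -0.3459
0.43 36 [ 0.4303 -0.3559  0.0571] -0.3685 -0.3467
0.44 42 [ 0.4406 -0.3561  0.0552] -0.3698 -0.3458
0.45 42 [ 0.4495 -0.3579  0.0553] -0.3684 -0.3459
0.46 36 [ 0.4596 -0.3572  0.0541] -0.3694 -0.3457
0.48 24 [ 0.4812 -0.3612  0.0309] -0.3722 -0.3518
0.49 31 [ 0.4897 -0.36    0.0319] -0.3725 -0.3515
0.5 31 [ 0.5004 -0.3603  0.032 ] -0.3707 -0.3513
0.51 32 [ 0.509  -0.3606  0.0312] -0.3718 -0.3508
0.52 174 [ 0.5224 -0.3601  0.0461] -0.3917 -0.3301
0.53 112 [ 0.53   -0.3509  0.0785] -0.3923 -0.3291
0.54 96 [ 0.5399 -0.3457  0.0789] -0.39 -0.3288
0.55 117 [ 0.5503 -0.3503  0.079 ] -0.3923 -0.3287
0.56 15 [ 0.5597 -0.3321  0.0321] -0.3644 -0.329
0.57 102 [ 0.5701 -0.3603  0.0319] -0.3917 -0.3283
0.58 96 [ 0.5801 -0.3602  0.0317] -0.3921 -0.3289
0.59 97 [ 0.5898 -0.3608  0.0322] -0.3934 -0.329
```

View pics/crop4.png

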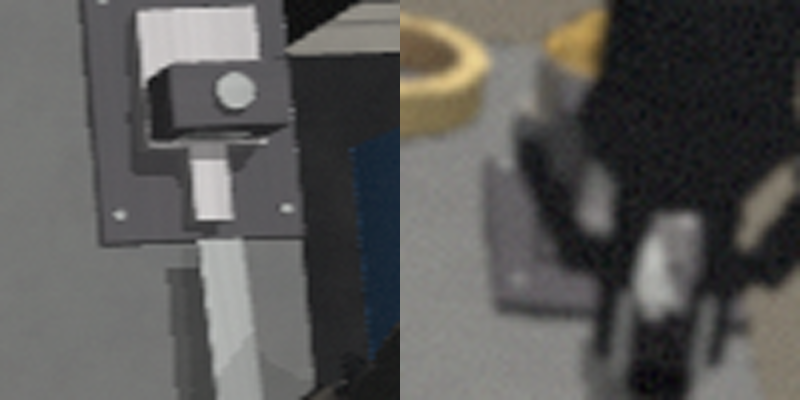

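The gauge's centre line is at y≈-0.3575 and the stand's at -0.361, both parallel to x. I'll shift 3.5 mm in -y, lower to just above the bed level, and go over the tongue.

```bash
python3 -m creep '[[0,-0.0035,-0.01,0,0,0,0.1],[0,-0.0035,-0.0155,0,0,0,0.1],[0.01,-0.0035,-0.0155,0,0,0,0.1],[0.02,-0.0035,-0.0155,0,0,0,0.1],[0.03,-0.0035,-0.0155,0,0,0,0.1],[0.04,-0.0035,-0.0155,0,0,0,0.1],[0.04,-0.0035,-0.0155,0,0,0,0.1]]'; python3 -m creep '[[0,0,-0.001,0,0,0,0.1],[0,0,-0.001,0,0,0,0.1]]'; python3 -m creep '[[0,0,-0.001,0,0,0,0.1],[0,0,-0.001,0,0,0,0.1]]'
```

```text
time: 16.8
tool_pos: [0.3821, -0.364, 0.034]
ee_rot: [0.001, -0.006, 1.0, -0.0]
force: [-1.1, -0.4, -0.2]
gripper_width: 0.26
grip_force: 59.5
time: 17.0
tool_pos: [0.3795, -0.3643, 0.0327]
ee_rot: [-0.0, -0.005, 1.0, 0.0]
force: [0.3, 0.8, 0.0]
gripper_width: 0.262
grip_force: 59.5
time: 17.2
tool_pos: [0.3796, -0.3644, 0.0318]
ee_rot: [-0.0, -0.005, 1.0, -0.0]
force: [-1.3, -0.3, 1.8]
gripper_width: 0.267
grip_force: 59.8
```

```bash
python3 -m creep '[[0,0,-0.0005,0,0,0,0.1],[0,0,-0.0005,0,0,0,0.1]]';python3 -m creep '[[0,0,0,0,0,0,0.1]]'
```

```text
time: 17.4
tool_pos: [0.3798, -0.3645, 0.0313]
ee_rot: [-0.0, -0.005, 1.0, -0.0]
force: [-2.4, -0.1, 2.2]
gripper_width: 0.266
grip_force: 59.9
time: 17.5
tool_pos: [0.3799, -0.3645, 0.0314]
ee_rot: [-0.0, -0.005, 1.0, -0.0]
force: [-1.3, -0.8, 2.9]
gripper_width: 0.259
grip_force: 59.9
```

Light contact with the bed, about 2.5 N. Sliding in.

```bash
python3 -m creep '[[0.01,0,0,0,0,0,0.1],[0.02,0,0,0,0,0,0.1],[0.03,0,0,0,0,0,0.1],[0.04,0,0,0,0,0,0.1],[0.045,0,0,0,0,0,0.1],[0.045,0,0,0,0,0,0.1]]';python3 -m creep '[[0.002,0,0,0,0,0,0.1],[0.004,0,0,0,0,0,0.1],[0.004,0,0,0,0,0,0.1]]';python3 -m creep '[[0.002,0,0,0,0,0,0.1],[0.004,0,0,0,0,0,0.1],[0.004,0,0,0,0,0,0.1]]'
```

```text
time: 18.1
tool_pos: [0.4271, -0.3642, 0.0316]
ee_rot: [0.001, -0.006, 1.0, -0.0]
force: [1.6, 0.4, 5.6]
gripper_width: 0.261
grip_force: 60.4
time: 18.4
tool_pos: [0.43, -0.3643, 0.0315]
ee_rot: [0.0, -0.005, 1.0, -0.0]
force: [-3.8, -0.5, 8.8]
gripper_width: 0.261
grip_force: 60.7
time: 18.7
tool_pos: [0.4339, -0.3644, 0.0316]
ee_rot: [0.0, -0.005, 1.0, -0.0]
force: [-4.4, -0.4, 9.8]
gripper_width: 0.266
grip_force: 60.8
```

```bash
python3 -m creep '[[0,0,0.0006,0,0,0,0.1],[0,0,0.0006,0,0,0,0.1]]';python3 -m creep '[[0.002,0,0,0,0,0,0.1],[0.003,0,0,0,0,0,0.1],[0.003,0,0,0,0,0,0.1]]';python3 -m creep '[[0.002,0,0,0,0,0,0.1],[0.003,0,0,0,0,0,0.1],[0.003,0,0,0,0,0,0.1]]';python3 -m creep '[[0.002,0,0,0,0,0,0.1],[0.003,0,0,0,0,0,0.1],[0.003,0,0,0,0,0,0.1]]'
```

```text
time: 18.9
tool_pos: [0.4339, -0.3644, 0.0321]
ee_rot: [0.0, -0.005, 1.0, -0.0]
force: [-1.0, -1.3, 3.9]
gripper_width: 0.264
grip_force: 60.2
time: 19.2
tool_pos: [0.4366, -0.3642, 0.032]
ee_rot: [0.0, -0.005, 1.0, -0.0]
force: [-2.3, 0.3, 7.7]
gripper_width: 0.266
grip_force: 60.4
time: 19.5
tool_pos: [0.4396, -0.3643, 0.032]
ee_rot: [-0.0, -0.005, 1.0, -0.0]
force: [-3.6, -0.3, 7.4]
gripper_width: 0.264
grip_force: 60.5
time: 19.8
tool_pos: [0.4425, -0.3643, 0.032]
ee_rot: [-0.0, -0.005, 1.0, -0.0]
force: [-4.5, -0.1, 7.8]
gripper_width: 0.266
grip_force: 60.6
```

```bash
python3 -m creep '[[0,0,0.0008,0,0,0,0.1],[0,0,0.0008,0,0,0,0.1]]';for i in 1 2 3 ; do python3 -c "
from h import *
imaging.snapshot('top');s=telemetry.read_state();print(s['force'].round(1))";done; python3 -m creep '[[0.001,0,0,0,0,0,0.1],[0.002,0,0,0,0,0,0.1],[0.003,0,0,0,0,0,0.1]]'; python3 -m creep '[[0.001,0,0,0,0,0,0.1],[0.002,0,0,0,0,0,0.1],[0.003,0,0,0,0,0,0.1]]'
```

```text
time: 20.0
tool_pos: [0.4426, -0.3641, 0.0326]
ee_rot: [0.0, -0.005, 1.0, 0.0]
force: [1.7, -0.5, 0.0]
gripper_width: 0.262
grip_force: 59.6
[0.6 0.4 0.9]
[ 0.5 -0.2  0.4]
[-0.5  0.   0.2]
time: 20.45
tool_pos: [0.4451, -0.3643, 0.0326]
ee_rot: [-0.0, -0.005, 1.0, 0.0]
force: [-0.7, 0.0, -0.2]
gripper_width: 0.263
grip_force: 59.6
time: 20.75
tool_pos: [0.4481, -0.3643, 0.0327]
ee_rot: [0.0, -0.005, 1.0, -0.0]
force: [-0.2, 0.9, -0.3]
gripper_width: 0.265
grip_force: 59.6
```

No shoe contact yet; all the earlier drag came from the bed. I'll continue in 3 mm steps.

```bash
for i in 1 2; do python3 -m creep '[[0.001,0,0,0,0,0,0.1],[0.002,0,0,0,0,0,0.1],[0.003,0,0,0,0,0,0.1],[0.003,0,0,0,0,0,0.1]]'|egrep 'pos|^force'; done
```

```text
tool_pos: [0.4511, -0.3644, 0.0327]
force: [0.2, 0.0, -0.4]
tool_pos: [0.4534, -0.3643, 0.0325]
force: [-5.0, 0.9, 0.7]
```

```bash
python3 -m creep '[[0.001,0,0,0,0,0,0.1],[0.002,0,0,0,0,0,0.1],[0.003,0,0,0,0,0,0.1],[0.003,0,0,0,0,0,0.1]]'|egrep 'pos|^force'
```

```text
tool_pos: [0.457, -0.3643, 0.0326]
force: [-3.9, -0.4, -0.8]
```

The shoe drag began near TCP x≈0.4525. The blade may be a few tenths of a mm above the bed, which would make the slope meet the shoe early. I'll let the gauge settle flat and feel again.

```bash
python3 -m creep '[[0,0,0,0,0,0,0.3],[0,0,0,0,0,0,0.36],[0,0,0,0,0,0,0.36],[0,0,0,0,0,0,0.36],[0,0,0,0,0,0,0.36]]'
python3 - <<'E'
from h import *
p,d=snap('top');P=cloud('top',d)
q=P[180:330,420:520].reshape(-1,3);q=q[(q[:,2]>.024)&(q[:,2]<.06)&(abs(q[:,1]+.36)<.02)]
for x in np.arange(.41,.52,.015):
    s=q[abs(q[:,0]-x)<.0035]
    if len(s):print(round(x,3),len(s),np.median(s,0).round(4),s[:,1].min().round(4),s[:,1].max().round(4))
E
python3 -m creep '[[0,0,-0.0003,0,0,0,0.1],[0,0,-0.0003,0,0,0,0.1],[0,0,-0.0003,0,0,0,0.1],[0,0,-0.0003,0,0,0,0.1],[0,0,-0.0003,0,0,0,0.1]]'
```

```text
time: 22.45
tool_pos: [0.4571, -0.3643, 0.0328]
ee_rot: [0.0, -0.005, 1.0, -0.0]
force: [-0.0, -0.6, -0.0]
gripper_width: 0.362
grip_force: 0.0
0.44 43 [ 0.4393 -0.3611  0.0476] -0.3733 -0.35
0.485 25 [ 0.4857 -0.3548  0.046 ] -0.3632 -0.3487
0.5 41 [ 0.5004 -0.3579  0.0443] -0.3711 -0.3498
0.515 40 [ 0.5153 -0.36    0.0428] -0.372 -0.3505
time: 23.0
tool_pos: [0.457, -0.3644, 0.0327]
ee_rot: [0.0, -0.005, 1.0, -0.0]
force: [-2.5, 1.4, 6.1]
gripper_width: 0.261
grip_force: 61.1
```

```bash
python3 -m creep '[[0,0,0.0003,0,0,0,0.1],[0,0,0.0003,0,0,0,0.1]]'|egrep 'pos|^force'; python3 -m creep '[[0.0005,0,0,0,0,0,0.1],[0.001,0,0,0,0,0,0.1],[0.001,0,0,0,0,0,0.1]]'|egrep 'pos|^force'; python3 -m creep '[[0.0005,0,0,0,0,0,0.1],[0.001,0,0,0,0,0,0.1],[0.001,0,0,0,0,0,0.1]]'|egrep 'pos|^force'
```

```text
tool_pos: [0.4571, -0.3643, 0.0328]
force: [-0.7, 1.0, 3.9]
tool_pos: [0.4571, -0.3644, 0.0327]
force: [-6.7, 1.7, 9.5]
tool_pos: [0.4573, -0.3644, 0.0326]
force: [-10.5, 2.4, 12.2]
```

```bash
python3 -m creep '[[0,0,0.0005,0,0,0,0.1],[0,0,0.0005,0,0,0,0.1]]'|egrep 'pos|^force';python3 -m creep '[[0,0,0.0005,0,0,0,0.1],[0,0,0.0005,0,0,0,0.1]]'|egrep 'pos|^force'
```

```text
tool_pos: [0.4577, -0.3644, 0.0329]
force: [-5.8, 0.6, 4.6]
tool_pos: [0.458, -0.3643, 0.0332]
force: [-3.5, 0.1, -2.4]
```

```bash
python3 -m creep '[[0.0005,0,-0.0003,0,0,0,0.1],[0.001,0,-0.0003,0,0,0,0.1],[0.001,0,-0.0003,0,0,0,0.1]]'|egrep 'pos|^force'; python3 -m creep '[[0.0005,0,0,0,0,0,0.1],[0.001,0,0,0,0,0,0.1],[0.001,0,0,0,0,0,0.1]]'|egrep 'pos|^force'
```

```text
tool_pos: [0.4599, -0.3642, 0.0332]
force: [-3.4, -0.7, -2.3]
tool_pos: [0.461, -0.3643, 0.0334]
force: [-4.3, 0.5, -3.3]
```

```bash
python3 -m creep '[[0,0,-0.0005,0,0,0,0.1],[0,0,-0.0005,0,0,0,0.1]]'|egrep 'pos|^force'; python3 -m creep '[[0.001,0,0,0,0,0,0.1],[0.0015,0,0,0,0,0,0.1],[0.0015,0,0,0,0,0,0.1]]'|egrep 'pos|^force'
```

```text
tool_pos: [0.4611, -0.3643, 0.033]
force: [-4.1, 0.2, -1.6]
tool_pos: [0.4625, -0.3644, 0.0329]
force: [-4.7, 0.1, -2.0]
```

The drag is steady at about 4.7 N, roughly 6–11 mm past onset. Letting go and backing off upwards.

```bash
python3 -m creep '[[0,0,-0.0003,0,0,0,0.1],[0,0,-0.0003,0,0,0,0.3],[0,0,-0.0003,0,0,0,0.4],[0,0,-0.0003,0,0,0,0.6],[0,0,-0.0003,0,0,0,0.6],[0,0,-0.0003,0,0,0,0.6],[0,0,0.03,0,0,0,0.6],[0,0,0.07,0,0,0,0.6],[0,0,0.12,0,0,0,0.6],[0,0,0.16,0,0,0,0.6],[-0.05,0.0,0.2,0,0,0,0.6],[-0.05,0.0,0.2,0,0,0,0.6]]'
python3 - <<'E'
from h import *
p,d=snap('top');q,e=snap('side')
o=np.hstack([cv2.resize(x,(400,400),interpolation=cv2.INTER_CUBIC) for x in(p[200:300,430:530],q[215:295,410:490])])
cv2.imwrite('pics/crop5.png',o[:,:,::-1])
P=cloud('top',d)
q=P[180:330,420:520].reshape(-1,3);q=q[(q[:,2]>.024)&(q[:,2]<.06)&(abs(q[:,1]+.36)<.02)]
for x in np.arange(.38,.62,.015):
    s=q[abs(q[:,0]-x)<.0035]
    if len(s):print(round(x,3),len(s),np.median(s,0).round(4),s[:,1].min().round(4),s[:,1].max().round(4))
E
```

```text
time: 26.5
tool_pos: [0.4109, -0.3654, 0.2362]
ee_rot: [0.001, -0.004, 1.0, -0.002]
force: [0.2, -0.4, -0.4]
gripper_width: 0.6
grip_force: 0.0
0.44 45 [ 0.4397 -0.3613  0.0471] -0.3742 -0.3503
0.455 49 [ 0.4554 -0.3605  0.0474] -0.3747 -0.3491
0.47 43 [ 0.4705 -0.3595  0.0471] -0.3743 -0.3497
0.485 47 [ 0.4849 -0.3577  0.0468] -0.3743 -0.3487
0.5 39 [ 0.5003 -0.3599  0.0446] -0.3728 -0.3496
0.515 42 [ 0.5154 -0.3586  0.0432] -0.3724 -0.3499
0.575 61 [ 0.5754 -0.3581  0.0351] -0.3792 -0.3408
0.59 54 [ 0.5898 -0.3578  0.0324] -0.3797 -0.3405
```

View pics/crop5.png

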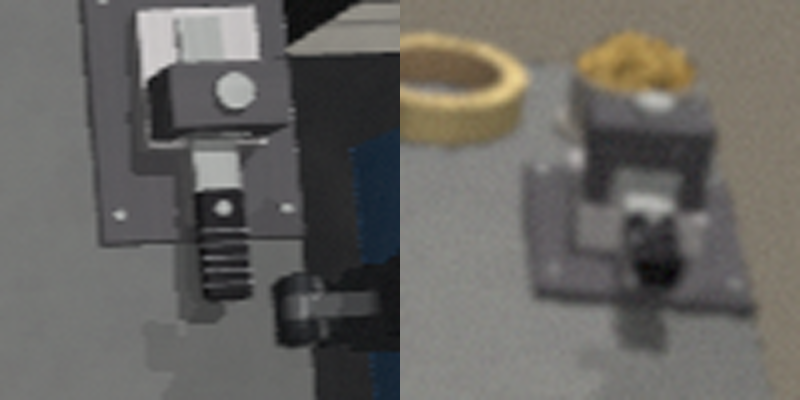

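The picture shows the gauge lodged straight and flat in the gap. The handle is at crop (222,245), the tip end shows behind the jaw at (205,40), and the gripper is clear. The drag was still there after settling flat at 0.457 and began no earlier than 0.451, so at 0.4625 it is 5.5–11 mm into the drag. Handing in.

```bash
python3 -c "
from bench import job
print(job.job_done())"
```

```text
the job is handed in; nothing more can be done
None
```

I handed the job in at about 27 s: the gauge is lodged flat in the gap, an estimated 5.5–11 mm into the shoe's drag (4–12 mm counts as snug), with the gripper clear and nothing else knowingly touched, though I didn't re-photograph the bystanders at the end.

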